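Shut the enamelling kiln with its hook pole

ROBOT

A 6-joint arm with a two-finger parallel gripper is mounted at the origin on the work surface. World frame = base frame: x ahead of the robot, y to its left, z up, the work surface at z = 0. Lengths are in m, angles in rad, forces in N, time in s.
With the tool pointing down it reaches from about 0.35 to 0.975 m from the base axis. Payload 7.1 kg.
Tool frame: the origin (TCP) lies between the finger pads; the fingertips stand 14 mm ahead of it and the grasp point (between the pads) lies 5 mm behind it; z points along the fingers, y is the line along which they close (so a half turn about z gives the same grasp; the last joint's range is limited). The gripper opens to 88 mm and grips with 3 to 60 N. Pads are 20 mm wide; open, the fingers measure 115 mm over their backs; the gripper's body (75 mm by 178 mm) begins 61 mm behind the grasp point.
Start: joints at [-1.152, 0.423, 1.63, -0, 1.089, -0.019], TCP at [0.265, -0.566, 0.237] pointing down, gripper open.
Joint ranges: [-3, 3], [-0.9, 2.11], [0.09, 2.58], [-1.31, 4.45], [0.11, 2.69], [-2.54, 2.54]. Speed limits (rad/s): [2.39, 2.39, 3.01, 3.14, 3.14, 3.14].

INTERFACE

Orientations are given as a rotation vector (axis times angle).
In Python, from plant import ctrl gives the robot as it stands. The module is installed in compiled form; this text tells all that it offers.
- The arm moves only by the tool apply_moves, never from a script. Its argument "plan" is a list of rows, each an object with "delta_rot": the turn, a rotation vector about the tool's x, y, z in degrees, a list of three; "xyz": the shift along the tool's x, y, z in cm, a list of three; "hand": the closure, from -1 (fully open) to 1 (shut). A call has exactly 5 rows; each row is the pose to reach, as a shift and turn from the pose commanded when the call began, along the tool's axes at that moment; what a row does not reach only later rows make up. A row lasts 1/10 s, in which the tool goes at most 50 mm and 8.59 degrees, less where a joint would pass 70% of its speed; a pose out of reach is approached as far as the arm can. A call with a gripper value outside its range is refused whole. The fingers move at their own pace and stop on an object; "force" is the grip in N (left out, the last holds). Time passes only in rows, so rows that repeat a pose let the fingers close, or fill a call up. It gives the time, the measured TCP pose, the force, the opening and the grip force at its end, in the units of the state.
- ctrl.state(): the state, without advancing time (a new reading comes with each control period).
- ctrl.read_camera(name): name is "scene" or "top"; returns a dict with "image" (480x640x3 uint8, blue, green, red), "range_z" (480x640 float32, m along the optical axis (not along the pixel's ray), 0 where there is no reading), "vfov" (degrees; the focal length in pixels is half the picture's height over the tangent of half this angle, whatever the lens; pixels are square), "cx", "cy" (the principal point, pixels), "view" (4x4, takes a point from world to camera coordinates). Camera axes: x right, y down, z forward; pixel columns grow to the right and rows downward; lengths in m; the calibration is good to about 2 mm. A picture is of the moment at which its call begins.
- ctrl.close_job(): hands the job in; it is judged then, once.
Trained networks look in the newest picture that a camera, given by its name, has taken for a name from the list of things; names that differ only in an ending like _2 or _b are one class to them, and where a whole thing is asked for, a point or a joint stands for the part that bears it (a point fixed in the world has none). Each returns a list of dicts, best first, with "conf" (0 to 1); they miss things now and then, are a little off and sometimes report something else, mostly with a low value. They report only what shows in the picture. A call takes as long as a camera call.
- ctrl.search_frame(camera, label): "centre" ([x, y, z] in m, in the coordinates of the camera as it stood for that picture, good to about 4 mm: the middle of the surface that is visible of it).
- ctrl.mark_of(camera, label): "centre" ([x, y, z] in m, in the coordinates of the camera as it stood for that picture, good to about 4 mm: a listed point, or the origin of a listed thing).
The state is a dict: "time": time; "joint_pos": joint angles; "dq": joint speeds; "joint_torque": joint torques, N m; "eef_pos": TCP position; "eef_rot": TCP orientation; "force": force on the tool from outside, world axes, zero at the start; "torque": the same for the moment, N m; "width": opening from 0.0 (shut) to 1.0 (fully open); "finger_force": force on a finger pad.
Only numpy, scipy, OpenCV 4.12 (cv2) and the standard library are available. Lean on these libraries where they do the work, as an engineer would, in place of code of your own. Each camera call takes 0.05 s, during which the arm holds its last target. There are 200 camera calls.

TASK

Shut the enamelling kiln: take the hook pole from its bench rest, drop its hook down through the ring on the raised lift door, and pull the door all the way down. When it lands, bed it on its seal with a firm, steady pull of about 16 N for a moment, but never more than 20 N, because the seal and the fibre lining are brittle. Then unhook, leave the door shut and lay the pole back in its rest as you found it; touch the kiln only with the pole and leave everything else on the bench where it is.

Things in the scene. Friction and masses are not known exactly. Their poses are not given: they have to be found in the camera images.
- kiln: Benchtop enamelling kiln, fixed, blue-grey steel case 300 mm wide, 280 deep, 340 high. Origin: centre of its underside; x axis level, pointing from the door side into the kiln; z up. The door runs between two steel guide channels on the front (216 mm apart, 423 mm high, standing 34 mm out from the case), above a sill with a white rope seal and the control panel.
- door (a joint): Lift door, metal plate 186 x 142 mm, front face 25 mm out from the case. Value in m: 0 = fully raised, grows downwards, 0.125 = landed on its sill, a hard stop. Starts near the top, stays where it is left. Pulling it takes 5 to 6 N at the top, rising steadily to 7.5 to 9 N just before it lands. Less than 13 N then does not bed the seal; over 20 N is too hard.
- ring (a point): Centre of the brass ring on the door; it moves with the door. The ring lies level (its hole is vertical): bore 18 mm, outer diameter 32 mm, wire 7 mm; centre 38 mm in front of the door face, 29 mm in front of the guides, on a 9 mm stem from the door. 295 to 320 mm above the bench at the start, 195 mm when the door is home.
- pole: Hook pole, 0.14 to 0.2 kg: dark wooden handle with flat sides, 24 mm wide, 26 mm high, x = -118 to +22 mm; 8 mm steel rod hook in front. Origin: on the handle's axis, the best place to grip (across the 24 mm). x axis along the handle to the hook, z up as it lies in the rest. Rod in the x-z plane: from (22, 0) via (36, 3), (77, 51), (84, 52), (98, 40) to the tip (82, 14) mm.
- hook_tip (a point): Centre of the 10 mm ball at the end of the hook, at (82.5, 0, 14.2) mm in the pole's axes. With the pole sloping up by 0.70 rad (40 deg, hook end up) the last 25 mm of rod above the ball hang straight down.
- hook_bend (a point): Underside of the hook's bend, at (89.7, 0, 42.1) mm in the pole's axes: what bears on the near side of the ring in pulling. With the pole sloping up by 0.70 rad it lies 26 mm above the ball's centre and 42 mm ahead of and 90 mm above the grip point; the open gap between the rising rod and the ball's rod is 20 mm.
- pommel (a point): Back end of the brass pommel (25 mm across), the tail of the pole, at (-128, 0, 0) mm in the pole's axes; with the pole sloping up by 0.70 rad it is 82 mm lower than the grip point, so keep it off the bench.
- rest_seat (a point): Where the pole's origin lies when the pole is in its rest, 80 mm above the bench; x axis along the lying pole towards its hook. The rest: fixed dark base plate, two blue forks 34 and 100 mm behind this point, each with a slot 30 mm wide, flared on top, that carries the handle's underside 67 mm above the bench; fork tops are 22 mm above the pole's axis.
- trivet: Bystander: small three-legged steel wire trivet, 55 mm. Origin: centre on the bench.
- enamel_jar: Bystander: amber enamel jar with white cap, 48 mm across, 65 mm high. Origin: centre of its underside.
- flux_bottle: Bystander: green bottle with red cap, 54 mm across, 130 mm high. Origin: centre of its underside.
- mandrel: Bystander: tapered steel ring mandrel standing upright, 32 mm across, 150 mm high. Origin: centre of its underside.
- hammer: Bystander: small hammer, 200 mm long, lying on the bench. Origin: under its middle.
- charcoal: Bystander: black soldering block 90 x 60 x 30 mm. Origin: centre of its underside.
- file_pot: Bystander: white pot of needle files, 76 mm across, 160 mm high over the files. Origin: centre of its underside.

How it is judged:
On the way, in this order (a step that is already met when the one before it is completed fails the run):
1. hook the ball of the pole down through the ring while the door is still up (horizontal distance between hook_tip and ring below 0.012 m and z of hook_tip in the frame of ring between -0.04 and -0.012 m and value of joint door below 0.05 m), for 0.2 s.
2. with the hook still in the ring, pull the door fully home and bed it with over 13 N (horizontal distance between hook_tip and ring below 0.012 m and z of hook_tip in the frame of ring between -0.04 and -0.012 m and value of joint door above 0.123 m and contact force between pole and kiln above 13 N), for 0.4 s.
At the end, for the whole second after the job is handed in: the door is within 2 mm of fully down, and the pole lies level in both forks of its rest, as it was at the start: grip point within 15 mm of the seat point sideways and 4 mm in height, within 0.1 rad of level, at rest (value of joint door above 0.123 m and horizontal distance between pole and rest_seat below 0.015 m and z of pole in the frame of rest_seat between -0.004 and 0.004 m and angle between pole's own z axis and vertical below 0.1 rad and linear speed of pole below 0.02 m/s); the robot touches nothing.
It fails at once if the pole pulls or presses on the kiln or its door with over 20 N (contact force between pole and kiln above 20 N).
It fails at once if the gripper or arm touches the kiln or its door (contact force between any of the fingers, the arm and kiln above 1 N).
It fails at once if another thing on the bench is shifted by over 20 mm (distance of any of trivet, enamel_jar, flux_bottle, mandrel, hammer, charcoal, file_pot from where it was at the start of the episode above 0.02 m).
It also fails if it takes over 72 s, if anything falls off the work surface, if the arm or the gripper's body presses on something with over 40 N, if the wrist force passes 120 N, or if a joint passes its speed limit or range.

## Working session

There is one attempt and no reset: what is moved stays moved. The work goes in short steps, Python scripts to look and compute and a tool call to move; the robot and the scene stay as the last step left them, time stands still between calls to the robot, and variables do not carry over. Pictures are saved under pics/ and viewed, at most 10 in all, crops included, and the job is handed in when it is done.

Besides the shell and the picture viewer there is one more tool, called after "Emit:" as name([rows], argument=value, ...), one row to a line, values as JSON. apply_moves: Moves the arm, as the interface text tells. Its arguments: {"type":"object","properties":{"plan":{"type":"array","items":{"type":"object","properties":{"delta_rot":{"type":"array","items":{"type":"number"}},"xyz":{"type":"array","items":{"type":"number"}},"hand":{"type":"number"}}}},"force":{"type":"number"}},"required":["plan"]}

```bash
mkdir -p pics; cat > h.py <<'E'
import numpy as np,cv2
from plant import ctrl
from scipy.spatial.transform import Rotation as R
np.set_printoptions(precision=4,suppress=True)
def cam(n):
    c=ctrl.read_camera(n); c['f']=240/np.tan(np.radians(c['vfov'])/2); return c
def w(c,p):
    V=np.array(c['view']); return V[:3,:3].T@(np.array(p)-V[:3,3])
def look(c,n,label,k=2):
    for nm in ('mark_of','search_frame'):
        try:
            for d in getattr(ctrl,nm)(n,label)[:k]: print(n,label,nm,round(d['conf'],2),w(c,d['centre']))
        except Exception as e: print(label,nm,e)
def cloud(c):
    v,u=np.mgrid[:480,:640]; z=c['range_z']
    P=np.stack([(u-c['cx'])/c['f']*z,(v-c['cy'])/c['f']*z,z],-1)
    V=np.array(c['view']); return (P-V[:3,3])@V[:3,:3]
E
python3 - <<'E'
from h import *
s=ctrl.state(); print({k:np.round(v,4) for k,v in s.items()})
for n in ('scene','top'):
    c=cam(n); cv2.imwrite(f'pics/{n}0.png',c['image']); print(n,c['f'],np.array(c['view']))
    for l in ['kiln','ring','pole','hook_tip','hook_bend','pommel','rest_seat','door']: look(c,n,l,1)
    if n=='top':
        for l in ['trivet','enamel_jar','flux_bottle','mandrel','hammer','charcoal','file_pot']:look(c,n,l,1)
print(ctrl.state()['time'])
E
```

```text
{'time': np.float64(0.0), 'joint_pos': array([-1.152 ,  0.4238,  1.6307, -0.    ,  1.0886, -0.019 ]), 'dq': array([ 0.0004,  0.0009,  0.0007, -0.0005, -0.0016,  0.0007]), 'joint_torque': array([ -0.0026, -54.4634, -27.3674,   0.0641,   0.0227,  -0.0001]), 'eef_pos': array([ 0.2648, -0.5656,  0.2359]), 'eef_rot': array([-3.0652, -0.6819,  0.0005]), 'force': array([-0.3922,  0.2797, -0.5909]), 'torque': array([-0.017 , -0.0208,  0.0139]), 'finger_force': np.float64(0.0), 'width': np.float64(0.9995)}
scene 611.8237111614063 [[-0.834   0.5517 -0.0044  0.4675]
 [ 0.3805  0.5695 -0.7286 -0.042 ]
 [-0.3995 -0.6094 -0.6849  1.965 ]
 [ 0.      0.      0.      1.    ]]
scene kiln mark_of 0.87 [ 0.5119 -0.4917  0.0012]
scene kiln search_frame 0.9 [ 0.5534 -0.3528  0.2887]
scene ring mark_of 0.84 [ 0.5339 -0.2956  0.3024]
scene ring search_frame 0.56 [ 0.5367 -0.3298  0.2942]
scene pole mark_of 0.67 [0.6942 0.0464 0.0007]
scene pole search_frame 0.57 [0.5399 0.1513 0.092 ]
scene hook_tip mark_of 0.92 [0.5755 0.0323 0.0972]
scene hook_tip search_frame 0.79 [0.5336 0.1532 0.0941]
scene hook_bend m
[... 1460 characters left out ...]
eat, ring, trivet
top door search_frame 0.56 [ 0.5338 -0.3258  0.3027]
top trivet mark_of 0.41 [ 0.6864 -0.1044 -0.0017]
top enamel_jar search_frame 0.81 [0.6886 0.0437 0.0635]
top flux_bottle mark_of 0.91 [0.7775 0.1729 0.0016]
top flux_bottle search_frame 0.86 [0.7673 0.1663 0.09  ]
top mandrel mark_of 0.68 [ 0.6887  0.3574 -0.0014]
top mandrel search_frame 0.43 [0.6815 0.3491 0.0589]
top hammer mark_of 0.97 [0.3564 0.4523 0.0024]
top hammer search_frame 0.66 [0.3862 0.4552 0.0253]
top charcoal mark_of 0.68 [ 0.5034  0.4095 -0.0028]
top charcoal search_frame 0.84 [0.5035 0.4035 0.026 ]
top file_pot mark_of 0.79 [0.789  0.0815 0.0021]
top file_pot search_frame 0.8 [0.7884 0.0816 0.0738]
2.3
```

View pics/scene0.png

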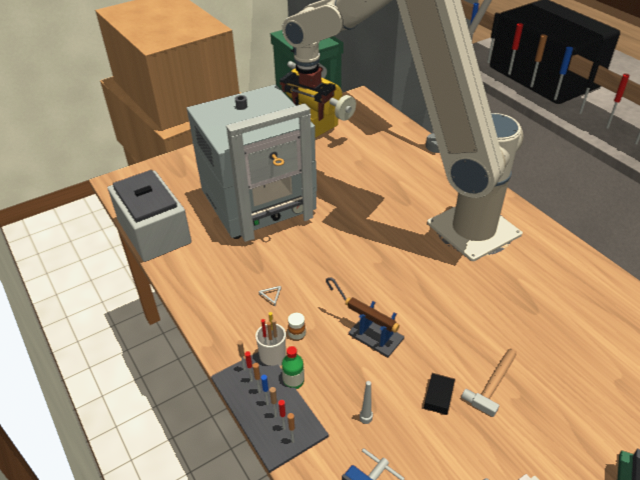

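View pics/top0.png

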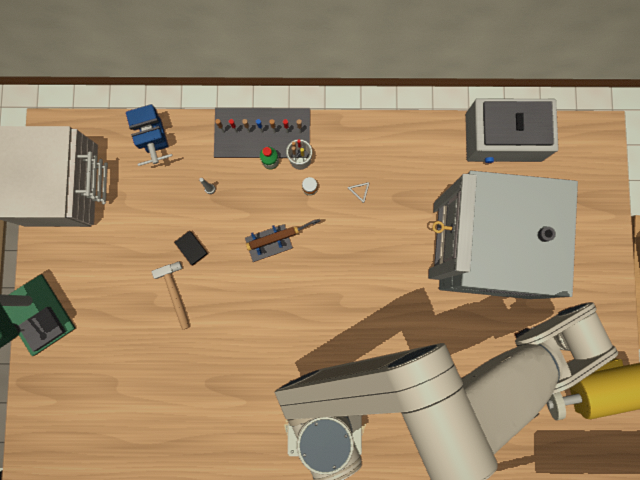

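The scene view shows the kiln at upper left with its ring at about (278,160), and the pole in its rest at (372,315). In the top view the ring is at (438,227) and the pole runs from (248,245) to its hook at (322,221). Next I'll measure headings from depth.

```bash
python3 - <<'E'
from h import *
def ax(p):
    m=np.median(p,0); q=p-m; k=np.linalg.norm(q[:,:2],axis=1)<.3; u,s,v=np.linalg.svd(p[k]-p[k].mean(0),full_matrices=False); return p[k].mean(0),v[0],s
for n in('top','scene'):
    c=cam(n); P=cloud(c); z=c['range_z']>0
    # kiln case top
    t=z&(abs(P[...,2]-.34)<.008)&(abs(P[...,0]-.51)<.25)&(abs(P[...,1]+.49)<.2)
    q=P[t][:,:2].astype(np.float32); r=cv2.minAreaRect(q*1000); print(n,'case top',r,len(q))
    t=z&(abs(P[...,2]-.423)<.01)&(abs(P[...,0]-.51)<.25)&(abs(P[...,1]+.45)<.25)
    q=P[t][:,:2].astype(np.float32); print('guide top',cv2.minAreaRect(q*1000),len(q),P[t][:,2].mean())
    # handle top
    t=z&(P[...,2]>.083)&(P[...,2]<.1)&(abs(P[...,0]-.535)<.07)&(abs(P[...,1]-.15)<.11)
    m,d,s=ax(P[t]); print('handle',m,d,s,t.sum(),np.degrees(np.arctan2(-abs(d[1]),-d[0]*np.sign(d[1]))))
    # ring by colour
    hsv=cv2.cvtColor(c['image'],cv2.COLOR_BGR2HSV)
    t=z&(hsv[...,1]>130)&(abs(hsv[...,0].astype(int)-20)<10)&(abs(P[...,0]-.536)<.04)&(P[...,1]>-.36)&(P[...,1]<-.25)&(P[...,2]>.27)&(P[...,2]<.33)
    q=P[t]; print('ring',len(q),q.min(0),q.max(0),q.mean(0))
    look(c,n,'ring',1);look(c,n,'rest_seat',1);look(c,n,'hook_tip',1);look(c,n,'pommel',1)
    im=c['image']; 
    if n=='top': a=cv2.resize(im[195:260,405:485],None,fx=6,fy=6)
    else: a=cv2.resize(im[130:190,240:320],None,fx=6,fy=6)
    cv2.imwrite(f'pics/ring_{n}.png',a)
E
```

```text
top case top ((464.9186706542969, -473.0399475097656), (315.8084716796875, 406.4466857910156), 84.58258819580078) 11620
guide top ((530.1695556640625, -338.95928955078125), (36.74134826660156, 238.3159637451172), 84.58480834960938) 1426 0.4215984103332987
handle [0.5276 0.1564 0.0913] [-0.3284  0.9445 -0.0098] [1.0236 0.2495 0.0913] 484 -70.82825272245039
ring 103 [ 0.5186 -0.3276  0.2938] [ 0.5499 -0.2776  0.3138] [ 0.5334 -0.2995  0.3032]
top ring mark_of 0.89 [ 0.5362 -0.2928  0.2997]
top ring search_frame 0.72 [ 0.5351 -0.3284  0.3018]
top rest_seat mark_of 0.94 [0.5431 0.1121 0.083 ]
top rest_seat search_frame 0.88 [0.513  0.1718 0.0141]
top hook_tip mark_of 0.74 [0.5706 0.0377 0.0979]
top hook_tip search_frame 0.75 [0.5329 0.1463 0.094 ]
top pommel mark_of 0.62 [0.4998 0.2344 0.0779]
top pommel search_frame 0.98 [0.531  0.1492 0.0882]
scene case top ((468.8133544921875, -481.40167236328125), (417.3249206542969, 353.11065673828125), 0.7674748301506042) 4381
guide top ((433.0960693359375, -394.885498046875), (439.25433349609375, 169.57090759277344), 31.814247131347656) 931 0.4219080306686838
handle [0.5282 0.1615 0.0911] [-0.3341  0.9425 -0.0073] [1.1581 0.3004 0.0927] 618 -70.48390831911848
ring 71 [ 0.5069 -0.3341  0.2731] [ 0.5483 -0.276   0.3074] [ 0.5329 -0.2998  0.302 ]
scene ring search_frame 0.93 [ 0.5359 -0.3297  0.2915]
scene rest_seat mark_of 0.79 [0.5413 0.1141 0.0798]
scene rest_seat search_frame 0.94 [0.532  0.1937 0.0145]
scene hook_tip mark_of 0.81 [0.5732 0.0321 0.0961]
scene hook_tip search_frame 0.65 [0.5331 0.1519 0.0939]
scene pommel mark_of 0.57 [0.5039 0.2319 0.0815]
scene pommel search_frame 0.95 [0.5364 0.1482 0.0919]
```

```bash
cat >> h.py <<'E'
def cur():
    s=ctrl.state(); return np.array(s['eef_pos']),R.from_rotvec(s['eef_rot'])
def tool(head,slope):
    "tool orientation: x=-pole x, z=-pole z, pole heading deg, slope rad"
    h=np.radians(head); d=np.array([np.cos(h),np.sin(h),0]); k=np.array([0,0,1.])
    px=np.cos(slope)*d+np.sin(slope)*k; pz=-np.sin(slope)*d+np.cos(slope)*k
    return R.from_matrix(np.stack([-px,np.cross(-pz,-px),-pz],1)),px,pz
def delta(p0,r0,p1,r1):
    print('xyz cm',100*r0.inv().apply(np.array(p1)-p0),'rot deg',np.degrees((r0.inv()*r1).as_rotvec()))
E
python3 - <<'E'
from h import *
p,r=cur(); t,_,_=tool(-70.6,0)
pts=[[.275,-.33,.27],[.40,-.10,.27],[.543,.112,.20]]
r1=R.from_rotvec(r.as_rotvec()); rel=(r.inv()*t).as_rotvec(); print(np.degrees(rel))
for q,f in zip(pts,[.0,.5,1]):
    n=r*R.from_rotvec(rel*f); delta(p,r,q,n)
E
```

```text
[ -0.0024  -0.0016 -84.3172]
xyz cm [ 10.915  -20.9505  -3.3324] rot deg [0. 0. 0.]
xyz cm [ 31.9865 -36.4824  -3.3318] rot deg [ -0.0012  -0.0008 -42.1586]
xyz cm [ 53.9253 -49.6207   3.6687] rot deg [ -0.0024  -0.0016 -84.3172]
```

Emit:
apply_moves([
  {"xyz": [10.9, -21, -3.3], "delta_rot": [0, 0, 0], "hand": -1},
  {"xyz": [10.9, -21, -3.3], "delta_rot": [0, 0, 0], "hand": -1},
  {"xyz": [10.9, -21, -3.3], "delta_rot": [0, 0, 0], "hand": -1},
  {"xyz": [10.9, -21, -3.3], "delta_rot": [0, 0, 0], "hand": -1},
  {"xyz": [10.9, -21, -3.3], "delta_rot": [0, 0, 0], "hand": -1},
])

```text
time: 3.7
eef_pos: [0.2742, -0.3271, 0.2699]
eef_rot: [-3.066, -0.682, -0.0]
force: [0.4, -0.4, -0.0]
width: 1.002
finger_force: 0.0
```

Emit:
apply_moves([
  {"xyz": [21, -15.5, 0], "delta_rot": [0, 0, -42], "hand": -1},
  {"xyz": [21, -15.5, 0], "delta_rot": [0, 0, -42], "hand": -1},
  {"xyz": [21, -15.5, 0], "delta_rot": [0, 0, -42], "hand": -1},
  {"xyz": [21, -15.5, 0], "delta_rot": [0, 0, -42], "hand": -1},
  {"xyz": [21, -15.5, 0], "delta_rot": [0, 0, -42], "hand": -1},
])

```text
time: 4.2
eef_pos: [0.3946, -0.108, 0.2702]
eef_rot: [2.613, 1.743, 0.001]
force: [-0.1, -1.5, -1.0]
width: 0.996
finger_force: 0.0
```

```bash
python3 - <<'E'
from h import *
p,r=cur(); t,_,_=tool(-70.6,0);print(p,ctrl.state()['joint_pos'],ctrl.state()['time'])
delta(p,r,[.543,.112,.20],t)
E
```

```text
[ 0.3946 -0.108   0.2702] [-0.2962  0.0478  2.0452 -0.0001  1.0472  0.098 ] 4.2
xyz cm [26.0128  5.2423  7.0264] rot deg [  0.077    0.0242 -41.9851]
```

Emit:
apply_moves([
  {"xyz": [26, 5.2, 7], "delta_rot": [0, 0, -42], "hand": -1},
  {"xyz": [26, 5.2, 7], "delta_rot": [0, 0, -42], "hand": -1},
  {"xyz": [26, 5.2, 7], "delta_rot": [0, 0, -42], "hand": -1},
  {"xyz": [26, 5.2, 7], "delta_rot": [0, 0, -42], "hand": -1},
  {"xyz": [26, 5.2, 7], "delta_rot": [0, 0, -42], "hand": -1},
])

```text
time: 4.7
eef_pos: [0.5308, 0.092, 0.2055]
eef_rot: [1.814, 2.565, 0.0]
force: [0.9, -1.0, -0.3]
width: 1.0
finger_force: 0.0
```

```bash
python3 - <<'E'
from h import *
t,_,_=tool(-70.6,0)
for n in ('scene','top'):
    c=cam(n); look(c,n,'rest_seat',1); look(c,n,'hook_tip',1); look(c,n,'pommel',1);
    if n=='scene': cv2.imwrite('pics/grip.png',cv2.resize(c['image'][220:380,270:470],None,fx=3,fy=3))
p,r=cur(); print(p,ctrl.state()['joint_pos'])
delta(p,r,[.543,.112,.075],t)
E
```

```text
scene rest_seat mark_of 0.78 [0.5442 0.1123 0.0824]
scene rest_seat search_frame 0.6 [0.5348 0.1915 0.0133]
scene hook_tip mark_of 0.87 [0.5673 0.034  0.0964]
scene hook_tip search_frame 0.97 [0.536  0.1534 0.0968]
scene pommel mark_of 0.59 [0.5053 0.2319 0.0788]
scene pommel search_frame 0.91 [0.5373 0.1529 0.0953]
top rest_seat mark_of 0.78 [0.5436 0.1128 0.081 ]
top rest_seat search_frame 0.69 [0.5077 0.2047 0.0128]
top hook_tip search_frame 0.63 [0.5128 0.2035 0.0976]
top pommel mark_of 0.72 [0.5009 0.2345 0.0784]
top pommel search_frame 0.49 [0.5149 0.2052 0.0922]
[0.5299 0.0895 0.2062] [ 0.1452  0.3349  1.849  -0.      0.9572 -0.187 ]
xyz cm [ 1.7024  1.9707 13.1212] rot deg [ 0.0299  0.0073 -0.3671]
```

View pics/grip.png

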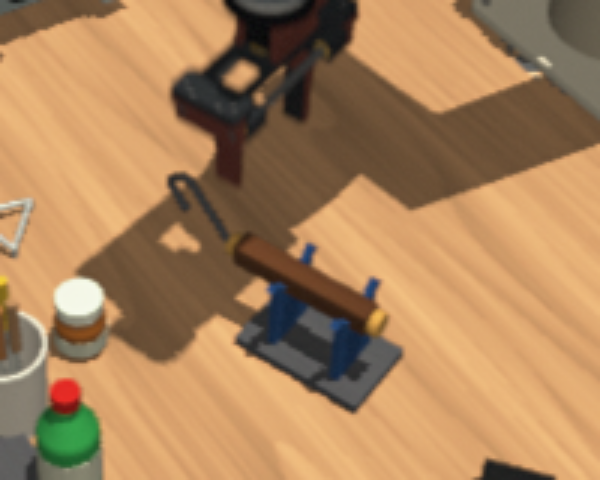

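The crop shows the open gripper near (260,90) and the pole lying free in both forks, about (310,280).

Emit:
apply_moves([
  {"xyz": [1.7, 2, 3], "delta_rot": [0, 0, -0.4], "hand": -1},
  {"xyz": [1.7, 2, 6], "delta_rot": [0, 0, -0.4], "hand": -1},
  {"xyz": [1.7, 2, 9], "delta_rot": [0, 0, -0.4], "hand": -1},
  {"xyz": [1.7, 2, 11], "delta_rot": [0, 0, -0.4], "hand": -1},
  {"xyz": [1.7, 2, 13.1], "delta_rot": [0, 0, -0.4], "hand": -1},
], force=60)

```text
time: 5.9
eef_pos: [0.5431, 0.1125, 0.0739]
eef_rot: [-1.814, -2.565, 0.0]
force: [-0.4, 0.5, 0.4]
width: 0.998
finger_force: 0.0
```

Emit:
apply_moves([
  {"xyz": [0, 0, 0], "delta_rot": [0, 0, 0], "hand": -1},
  {"xyz": [0, 0, 0], "delta_rot": [0, 0, 0], "hand": 1},
  {"xyz": [0, 0, 0], "delta_rot": [0, 0, 0], "hand": 1},
  {"xyz": [0, 0, 0], "delta_rot": [0, 0, 0], "hand": 1},
  {"xyz": [0, 0, 0], "delta_rot": [0, 0, 0], "hand": 1},
], force=60)

```text
time: 6.4
eef_pos: [0.5438, 0.1127, 0.0759]
eef_rot: [1.813, 2.564, 0.002]
force: [0.0, -0.5, 0.2]
width: 0.68
finger_force: 0.0
```

Emit:
apply_moves([
  {"xyz": [0, 0, 0], "delta_rot": [0, 0, 0], "hand": 1},
  {"xyz": [0, 0, 0], "delta_rot": [0, 0, 0], "hand": 1},
  {"xyz": [0, 0, 0], "delta_rot": [0, 0, 0], "hand": 1},
  {"xyz": [0, 0, 0], "delta_rot": [0, 0, 0], "hand": 1},
  {"xyz": [0, 0, 0], "delta_rot": [0, 0, 0], "hand": 1},
], force=60)

```text
time: 6.9
eef_pos: [0.5432, 0.1126, 0.0748]
eef_rot: [-1.814, -2.565, 0.0]
force: [-0.2, -0.4, 1.0]
width: 0.271
finger_force: 60.0
```

```bash
python3 - <<'E'
from h import *
t,_,_=tool(-70.6,0)
p,r=cur(); s=ctrl.state(); print(p,s['force'],s['torque'],s['joint_pos'],s['time'],s['finger_force'])
delta(p,r,[.543,.112,.075],t)
E
```

```text
[0.5432 0.1126 0.0748] [-0.201  -0.4188  0.9713] [-0.0568 -0.07   -0.0181] [ 0.1829  0.5594  1.8757  0.      0.7064 -0.1572] 6.9 60.00000536441803
xyz cm [-0.049  -0.0401 -0.0155] rot deg [-0.0011 -0.0013  0.0834]
```

```bash
cat >> h.py <<'E'
HEAD=-95.4; RING=np.array([.5348,-.2935,.302])
def pose_tip(tip,slope=.70,head=HEAD):
    t,px,pz=tool(head,slope); return np.array(tip)-.0825*px-.0142*pz-.005*pz,t
E
python3 - <<'E'
from h import *
p=np.array([.5432,.1126,.1948]);r=R.from_rotvec([-1.814,-2.565,0])
hd=np.array([np.cos(np.radians(HEAD)),np.sin(np.radians(HEAD)),0])
q,t=pose_tip(RING-.06*hd+[0,0,.05]); print(q); delta(p,r,q,t)
E
```

```text
[ 0.5452 -0.1833  0.2842]
xyz cm [-27.963   -9.6674  -8.9361] rot deg [  8.7012 -39.464   23.8327]
```

Emit:
apply_moves([
  {"xyz": [0, 0, -2], "delta_rot": [0, 0, 0], "hand": 1},
  {"xyz": [0, 0, -5], "delta_rot": [0, 0, 0], "hand": 1},
  {"xyz": [0, 0, -8], "delta_rot": [0, 0, 0], "hand": 1},
  {"xyz": [0, 0, -11], "delta_rot": [0, 0, 0], "hand": 1},
  {"xyz": [0, 0, -12], "delta_rot": [0, 0, 0], "hand": 1},
])

```text
time: 7.4
eef_pos: [0.5445, 0.1128, 0.1974]
eef_rot: [1.812, 2.563, 0.005]
force: [0.3, 0.3, -2.1]
width: 0.269
finger_force: 60.0
```

Emit:
apply_moves([
  {"xyz": [-2.8, -1, -1.5], "delta_rot": [0.9, -4, 2.4], "hand": 1},
  {"xyz": [-5.6, -1.9, -3], "delta_rot": [1.7, -8, 4.8], "hand": 1},
  {"xyz": [-8.4, -2.9, -4.5], "delta_rot": [2.6, -12, 7.2], "hand": 1},
  {"xyz": [-11.2, -3.9, -6], "delta_rot": [3.5, -16, 9.5], "hand": 1},
  {"xyz": [-14, -4.8, -7], "delta_rot": [4.3, -20, 12], "hand": 1},
])

```text
time: 7.9
eef_pos: [0.5444, -0.0365, 0.2649]
eef_rot: [1.899, 2.157, -0.384]
force: [0.9, 0.3, -2.6]
width: 0.268
finger_force: 60.0
```

```bash
python3 - <<'E'
from h import *
hd=np.array([np.cos(np.radians(HEAD)),np.sin(np.radians(HEAD)),0])
q,t=pose_tip(RING-.06*hd+[0,0,.05]); p,r=cur(); print(p,ctrl.state()['joint_pos']); delta(p,r,q,t)
E
```

```text
[ 0.5444 -0.0365  0.2649] [ 0.1018  0.297   1.7965 -0.4013  1.1121  0.1661]
xyz cm [-14.3127  -1.7489   3.3493] rot deg [  4.3865 -19.3327  11.7388]
```

Emit:
apply_moves([
  {"xyz": [-3, -0.4, 0.7], "delta_rot": [0.9, -4, 2.4], "hand": 1},
  {"xyz": [-6, -0.7, 1.4], "delta_rot": [1.8, -8, 4.8], "hand": 1},
  {"xyz": [-9, -1.1, 2.1], "delta_rot": [2.6, -12, 7.2], "hand": 1},
  {"xyz": [-12, -1.4, 2.8], "delta_rot": [3.5, -16, 9.5], "hand": 1},
  {"xyz": [-14.3, -1.7, 3.3], "delta_rot": [4.4, -19.3, 11.7], "hand": 1},
])

```text
time: 8.4
eef_pos: [0.5455, -0.183, 0.2829]
eef_rot: [1.911, 1.741, -0.699]
force: [0.2, 0.3, -1.4]
width: 0.271
finger_force: 60.0
```

Emit:
apply_moves([
  {"xyz": [0, 0, 0], "delta_rot": [0, 0, 0], "hand": 1},
  {"xyz": [0, 0, 0], "delta_rot": [0, 0, 0], "hand": 1},
  {"xyz": [0, 0, 0], "delta_rot": [0, 0, 0], "hand": 1},
  {"xyz": [0, 0, 0], "delta_rot": [0, 0, 0], "hand": 1},
  {"xyz": [0, 0, 0], "delta_rot": [0, 0, 0], "hand": 1},
])

```text
time: 8.9
eef_pos: [0.5463, -0.1814, 0.2843]
eef_rot: [1.911, 1.744, -0.694]
force: [-0.1, 0.3, -2.2]
width: 0.271
finger_force: 60.0
```

```bash
cat >> h.py <<'E'
def tips():
    p,r=cur(); g=r.apply(np.array([0,0,-.005]))+p; return g+r.apply([-.0825,0,-.0142]),g+r.apply([-.0897,0,-.0421])
E
python3 - <<'E'
from h import *
hd=np.array([np.cos(np.radians(HEAD)),np.sin(np.radians(HEAD)),0])
s=ctrl.state();print(s['joint_pos'],s['force'],s['torque']);print('model tip,bend',*tips())
for n in ('scene','top'):
    c=cam(n)
    for l in ('ring','hook_tip','hook_bend','pommel'): look(c,n,l,1)
    u0,v0,u1,v1=(240,120,400,260) if n=='scene' else (340,160,500,280)
    cv2.imwrite(f'pics/pre_{n}.png',cv2.resize(c['image'][v0:v1,u0:u1],None,fx=4,fy=4))
p,r=cur();q,t=pose_tip(RING-.06*hd+[0,0,.05]);delta(p,r,q,t)
E
```

```text
[-0.0079  0.3602  1.7843 -0.759   1.1907  0.4472] [-0.0976  0.2931 -2.2411] [ 0.356  -0.1522  0.0062]
model tip,bend [ 0.5416 -0.2322  0.3519] [ 0.5428 -0.2198  0.3779]
scene ring mark_of 0.95 [ 0.5397 -0.2973  0.3042]
scene ring search_frame 0.57 [ 0.5469 -0.3333  0.302 ]
scene hook_tip mark_of 0.7 [ 0.5406 -0.2318  0.355 ]
scene hook_tip search_frame 0.61 [ 0.5541 -0.1246  0.2561]
scene hook_bend mark_of 0.91 [ 0.5435 -0.2159  0.3813]
scene hook_bend search_frame 0.75 [ 0.5568 -0.1216  0.2583]
scene pommel mark_of 0.84 [ 0.5577 -0.0839  0.2079]
scene pommel search_frame 0.76 [ 0.5518 -0.1203  0.2578]
top ring mark_of 0.69 [ 0.5371 -0.2908  0.302 ]
top ring search_frame 0.83 [ 0.5342 -0.3266  0.3022]
top hook_tip mark_of 0.74 [ 0.539  -0.2311  0.3544]
top hook_tip search_frame 0.63 [ 0.5473 -0.1904  0.3123]
top hook_bend mark_of 0.69 [ 0.5416 -0.2217  0.3778]
top hook_bend search_frame 0.7 [ 0.5407 -0.1902  0.3065]
top pommel search_frame 0.71 [ 0.543  -0.1871  0.3081]
xyz cm [-0.1095 -0.0816  0.0943] rot deg [ 0.0303 -0.1842  0.1118]
```

View pics/pre_scene.png

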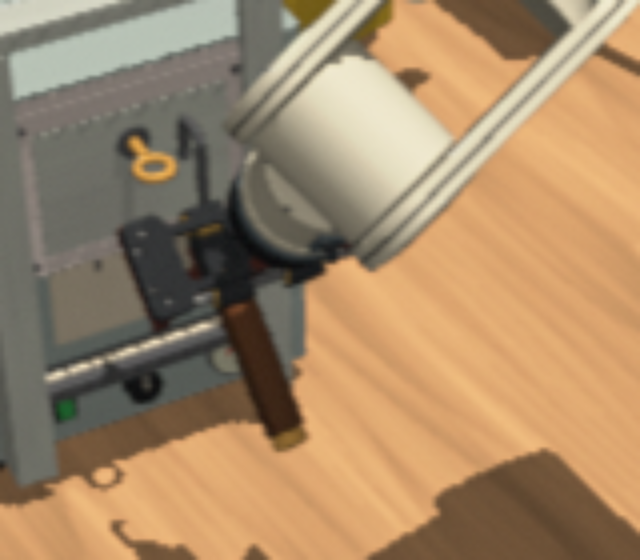

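View pics/pre_top.png

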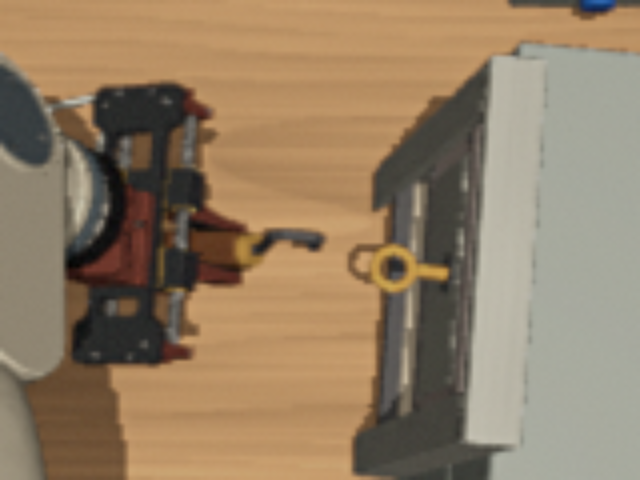

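The scene crop shows the hook at (185,130) beside the ring (153,165). In the top crop the hook end is at (320,240) and the ring hole at (395,267). I'll check these pixels against the pole model.

```bash
python3 - <<'E'
from h import *
c=cam('top'); V=np.array(c['view'])
def pr(X):
    q=V[:3,:3]@X+V[:3,3]; return q[:2]/q[2]*c['f']+[c['cx'],c['cy']]
p,r=cur(); g=p+r.apply([0,0,-.005])
for x,z in [(22,0),(36,3),(77,51),(84,52),(98,40),(82,14)]:
    print((x,z),(pr(g+r.apply([-x/1e3,0,-z/1e3]))-[340,160])*4)
# ring from pixels
for z in (.300,.303):
    d=np.array([(438.75-c['cx'])/c['f'],(226.75-c['cy'])/c['f'],1]); o=w(c,[0,0,0]); v=V[:3,:3].T@d
    print(z,o+v*(z-o[2])/v[2])
print((pr(RING)-[340,160])*4, 4*(pr(RING+[.01,0,0])-pr(RING)))
im=c['image'][200:250,420:470]; hsv=cv2.cvtColor(im,cv2.COLOR_BGR2HSV)
m=((hsv[...,1]>120)&(hsv[...,2]>90)&(abs(hsv[...,0].astype(int)-20)<8)).astype(np.uint8)
P=cloud(c)[200:250,420:470]; print(P[m>0].mean(0),np.median(P[m>0][:,2]))
m[:,24:]=0
v,u=np.nonzero(m); print('mask bbox',u.min()+420,u.max()+420,v.min()+200,v.max()+200)
print('\n'.join(''.join('#' if x else '.' for x in row[5:35]) for row in ((hsv[...,1]>120)&(abs(hsv[...,0].astype(int)-20)<8))[15:40]))
E
```

```text
(22, 0) [242.3335 249.0533]
(36, 3) [258.0671 247.9059]
(77, 51) [272.3067 233.6566]
(84, 52) [281.0599 233.1422]
(98, 40) [310.6601 236.0541]
(82, 14) [310.4015 243.7102]
0.3 [ 0.5339 -0.2952  0.3   ]
0.303 [ 0.5335 -0.2946  0.303 ]
[392.9532 265.1447] [ -0.286  -15.2074]
[ 0.5684 -0.3169  0.1177] 0.004157417565709328
mask bbox 420 443 200 249
..........###.................
..........###.................
..........###.................
...........##.................
...........#..................
...........#..................
....############..............
...##############.............
..###...##########............
..###...#####..####...........
..##...#####....###...........
..##...#####....###########...
..###..#####....###########...
..##########....###########...
....########...####.#######...
......############.......#....
.........########.............
..........######..............
#.........#...................
.........##...................
.........##...................
..........#...................
.........##...................
.........##...................
.........##...................
```

Ring position and pole model agree to about 1–2 mm. I'm moving the tip above the ring.

```bash
sed -i 's/RING=.*/RING=np.array([.5345,-.2933,.302])/' h.py; python3 - <<'E'
from h import *
q,t=pose_tip(RING+[0,0,.028]);p,r=cur(); delta(p,r,q,t)
E
```

```text
xyz cm [-3.2867 -0.1186  5.6186] rot deg [ 0.0231 -0.1831  0.1136]
```

Emit:
apply_moves([
  {"xyz": [-0.7, 0, 1.1], "delta_rot": [0, 0, 0], "hand": 1},
  {"xyz": [-1.4, -0.1, 2.3], "delta_rot": [0, 0, 0], "hand": 1},
  {"xyz": [-2, -0.1, 3.4], "delta_rot": [0, -0.1, 0.1], "hand": 1},
  {"xyz": [-2.7, -0.1, 4.5], "delta_rot": [0, -0.2, 0.1], "hand": 1},
  {"xyz": [-3.3, -0.1, 5.6], "delta_rot": [0, -0.2, 0.1], "hand": 1},
])

```text
time: 10.35
eef_pos: [0.5391, -0.2442, 0.2619]
eef_rot: [1.911, 1.738, -0.698]
force: [0.3, -0.3, -1.8]
width: 0.269
finger_force: 60.0
```

Emit:
apply_moves([
  {"xyz": [0, 0, 0], "delta_rot": [0, 0, 0], "hand": 1},
  {"xyz": [0, 0, 0], "delta_rot": [0, 0, 0], "hand": 1},
  {"xyz": [0, 0, 0], "delta_rot": [0, 0, 0], "hand": 1},
  {"xyz": [0, 0, 0], "delta_rot": [0, 0, 0], "hand": 1},
  {"xyz": [0, 0, 0], "delta_rot": [0, 0, 0], "hand": 1},
])

```text
time: 10.85
eef_pos: [0.5398, -0.2424, 0.2626]
eef_rot: [1.909, 1.739, -0.697]
force: [0.6, -0.1, -2.6]
width: 0.268
finger_force: 60.0
```

```bash
python3 - <<'E'
from h import *
a=[];
for n,(u,v,W,H) in {'scene':(250,130,60,60),'top':(405,195,60,60)}.items():
    c=cam(n); V=np.array(c['view'])
    for l in ('ring','hook_tip','hook_bend'): look(c,n,l,1)
    im=cv2.resize(c['image'][v:v+H,u:u+W],None,fx=6,fy=6,interpolation=cv2.INTER_CUBIC)
    p,r=cur(); g=p+r.apply([0,0,-.005])
    for X in [g+r.apply([-x/1e3,0,-z/1e3]) for x,z in [(22,0),(36,3),(77,51),(84,52),(98,40),(82,14)]]+[RING]:
        q=V[:3,:3]@X+V[:3,3]; q=q[:2]/q[2]*c['f']+[c['cx']+.5,c['cy']+.5]; cv2.circle(im,tuple(int(k) for k in (q-[u,v])*6),2,(255,0,255),-1)
    a.append(im)
cv2.imwrite('pics/above.png',np.hstack(a)); print(tips(),ctrl.state()['force'],ctrl.state()['time'])
E
```

```text
scene ring mark_of 0.71 [ 0.5391 -0.2933  0.3024]
scene ring search_frame 0.62 [ 0.5665 -0.3335  0.3065]
scene hook_tip mark_of 0.87 [ 0.5344 -0.2945  0.3315]
scene hook_tip search_frame 0.59 [ 0.5452 -0.1861  0.2363]
scene hook_bend mark_of 0.92 [ 0.5361 -0.2771  0.3578]
scene hook_bend search_frame 0.9 [ 0.5485 -0.1823  0.2316]
top ring mark_of 0.71 [ 0.5345 -0.2929  0.2964]
top ring search_frame 0.68 [ 0.5302 -0.3274  0.302 ]
top hook_tip mark_of 0.47 [ 0.5337 -0.2901  0.3318]
top hook_tip search_frame 0.73 [ 0.539  -0.2531  0.2892]
top hook_bend mark_of 0.59 [ 0.5345 -0.2819  0.3562]
top hook_bend search_frame 0.59 [ 0.5366 -0.2505  0.2864]
(array([ 0.5347, -0.2933,  0.3303]), array([ 0.5359, -0.2809,  0.3562])) [-0.308   0.5113 -1.5546] 11.55
```

View pics/above.png

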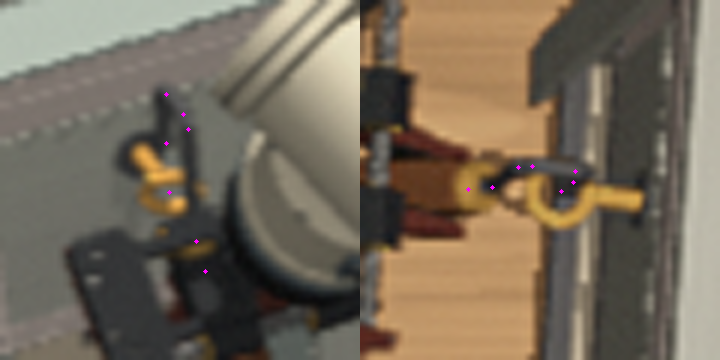

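The overlay puts the model tip above the ring in both views. Ring centre is about (562,190) in the right panel, and the rod lies where predicted. Dropping slowly.

Emit:
apply_moves([
  {"xyz": [0.39, 0, 0.46], "delta_rot": [0, 0, 0], "hand": 1},
  {"xyz": [0.77, 0, 0.92], "delta_rot": [0, 0, 0], "hand": 1},
  {"xyz": [1.16, 0, 1.38], "delta_rot": [0, 0, 0], "hand": 1},
  {"xyz": [1.48, 0, 1.76], "delta_rot": [0, 0, 0], "hand": 1},
  {"xyz": [1.8, 0, 2.14], "delta_rot": [0, 0, 0], "hand": 1},
])

```text
time: 12.05
eef_pos: [0.5394, -0.2428, 0.2337]
eef_rot: [1.91, 1.739, -0.698]
force: [0.4, -0.2, -1.1]
width: 0.27
finger_force: 60.0
```

```bash
python3 - <<'E'
from h import *
print(tips(),ctrl.state()['force'],ctrl.state()['torque'])
E
```

```text
(array([ 0.5346, -0.2933,  0.3016]), array([ 0.5358, -0.2809,  0.3276])) [ 0.3879 -0.2413 -1.1478] [ 0.4021 -0.1277 -0.0089]
```

No force: the ball is passing through the bore. Another 18 mm.

Emit:
apply_moves([
  {"xyz": [0.26, 0, 0.31], "delta_rot": [0, 0, 0], "hand": 1},
  {"xyz": [0.52, 0, 0.61], "delta_rot": [0, 0, 0], "hand": 1},
  {"xyz": [0.77, 0, 0.92], "delta_rot": [0, 0, 0], "hand": 1},
  {"xyz": [1, 0, 1.19], "delta_rot": [0, 0, 0], "hand": 1},
  {"xyz": [1.16, 0, 1.38], "delta_rot": [0, 0, 0], "hand": 1},
])

```text
time: 12.55
eef_pos: [0.5395, -0.2428, 0.2161]
eef_rot: [1.91, 1.739, -0.697]
force: [0.8, -0.5, -1.1]
width: 0.267
finger_force: 60.0
```

```bash
python3 - <<'E'
from h import *
print(tips(),ctrl.state()['force'],ctrl.state()['torque'])
for n in ('scene','top'):
    c=cam(n)
    for l in ('ring','hook_tip','hook_bend'): look(c,n,l,1)
    if n=='scene': cv2.imwrite('pics/hooked.png',cv2.resize(c['image'][130:190,240:320],None,fx=6,fy=6,interpolation=cv2.INTER_CUBIC))
E
```

```text
(array([ 0.5347, -0.2933,  0.2839]), array([ 0.5359, -0.2809,  0.3099])) [ 0.7701 -0.458  -1.1343] [ 0.4379 -0.0732  0.0027]
scene ring mark_of 0.26 [ 0.5519 -0.1439  0.1402]
scene ring search_frame 0.96 [ 0.549  -0.3319  0.3019]
scene hook_tip mark_of 0.55 [ 0.5325 -0.2946  0.2857]
scene hook_tip search_frame 0.86 [ 0.545  -0.1861  0.1894]
scene hook_bend mark_of 0.61 [ 0.5392 -0.2802  0.3104]
scene hook_bend search_frame 0.65 [ 0.5485 -0.1819  0.1877]
top ring mark_of 0.73 [ 0.5368 -0.293   0.2975]
top ring search_frame 0.45 [0.3851 0.4552 0.0239]
top hook_tip search_frame 0.48 [ 0.5387 -0.2491  0.2456]
top hook_bend mark_of 0.74 [ 0.5334 -0.2814  0.3116]
top hook_bend search_frame 0.78 [ 0.5352 -0.2529  0.2412]
```

View pics/hooked.png

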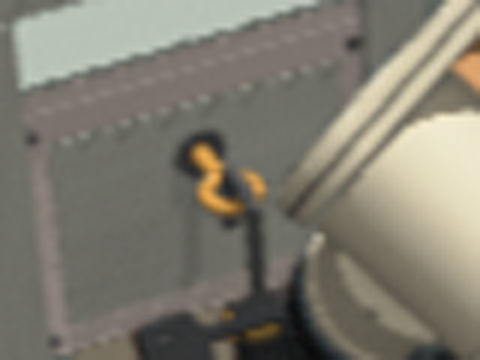

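Ball shows below the ring at (230,218) and the bend over its near side at (245,190), so it's hooked. Starting the pull.

Emit:
apply_moves([
  {"xyz": [0.19, 0, 0.23], "delta_rot": [0, 0, 0], "hand": 1},
  {"xyz": [0.39, 0, 0.46], "delta_rot": [0, 0, 0], "hand": 1},
  {"xyz": [0.64, 0, 0.77], "delta_rot": [0, 0, 0], "hand": 1},
  {"xyz": [0.97, 0, 1.15], "delta_rot": [0, 0, 0], "hand": 1},
  {"xyz": [1.29, 0, 1.53], "delta_rot": [0, 0, 0], "hand": 1},
])

```text
time: 13.75
eef_pos: [0.5397, -0.2431, 0.1966]
eef_rot: [1.91, 1.738, -0.698]
force: [-1.8, -1.0, 4.8]
width: 0.266
finger_force: 60.0
```

```bash
python3 - <<'E'
from h import *
print(tips(),ctrl.state()['force'],ctrl.state()['torque'])
for n in ('scene','top'):
    c=cam(n)
    for l in ('ring','hook_tip','hook_bend','pommel'): look(c,n,l,1)
E
```

```text
(array([ 0.5349, -0.2935,  0.2645]), array([ 0.536 , -0.2811,  0.2904])) [-1.7944 -0.9717  4.7721] [-0.6177 -0.0024 -0.1476]
scene ring mark_of 0.58 [ 0.5387 -0.2943  0.2894]
scene ring search_frame 0.91 [ 0.547  -0.331   0.2895]
scene hook_tip mark_of 0.94 [ 0.5368 -0.2944  0.2679]
scene hook_tip search_frame 0.84 [ 0.5456 -0.1863  0.1697]
scene hook_bend mark_of 0.6 [ 0.5393 -0.2784  0.292 ]
scene hook_bend search_frame 0.85 [ 0.547  -0.1832  0.1674]
scene pommel mark_of 0.74 [ 0.5537 -0.1453  0.1167]
scene pommel search_frame 0.8 [ 0.5474 -0.1862  0.1712]
top ring mark_of 0.66 [ 0.5327 -0.2943  0.2846]
top ring search_frame 0.83 [ 0.5353 -0.3276  0.291 ]
top hook_tip mark_of 0.61 [ 0.5355 -0.2925  0.2655]
top hook_tip search_frame 0.46 [ 0.5384 -0.2534  0.2242]
top hook_bend mark_of 0.63 [ 0.5356 -0.291   0.2659]
top hook_bend search_frame 0.61 [ 0.5359 -0.2528  0.2185]
top pommel mark_of 0.55 [ 0.5363 -0.292   0.2651]
top pommel search_frame 0.59 [ 0.5387 -0.2503  0.219 ]
```

Door follows at about 6.5 N with no slip. Continuing.

Emit:
apply_moves([
  {"xyz": [0.45, 0, 0.54], "delta_rot": [0, 0, 0], "hand": 1},
  {"xyz": [0.9, 0, 1.07], "delta_rot": [0, 0, 0], "hand": 1},
  {"xyz": [1.35, 0, 1.61], "delta_rot": [0, 0, 0], "hand": 1},
  {"xyz": [1.8, 0, 2.14], "delta_rot": [0, 0, 0], "hand": 1},
  {"xyz": [2.25, 0, 2.68], "delta_rot": [0, 0, 0], "hand": 1},
])

```text
time: 15.15
eef_pos: [0.5398, -0.2433, 0.1618]
eef_rot: [1.909, 1.737, -0.698]
force: [-0.6, 0.1, 5.9]
width: 0.273
finger_force: 60.0
```

```bash
python3 - <<'E'
from h import *
print(tips(),ctrl.state()['force'],ctrl.state()['torque'],ctrl.state()['joint_pos'])
for n in ('scene','top'):
    c=cam(n)
    for l in ('ring','hook_tip'): look(c,n,l,1)
q,t=pose_tip([.5345,-.2933,.20]);p,r=cur();delta(p,r,q,t)
E
```

```text
(array([ 0.535 , -0.2937,  0.2298]), array([ 0.5361, -0.2812,  0.2557])) [-0.5645  0.078   5.8938] [-0.725   0.008  -0.2297] [-0.1165  0.5365  1.8594 -0.9052  0.9627  0.5995]
scene ring mark_of 0.57 [ 0.5402 -0.2917  0.2574]
scene ring search_frame 0.6 [ 0.5448 -0.3314  0.2541]
scene hook_tip mark_of 0.59 [ 0.5336 -0.2922  0.2337]
scene hook_tip search_frame 0.74 [ 0.5439 -0.1858  0.1322]
top ring mark_of 0.8 [ 0.5352 -0.2875  0.2535]
top ring search_frame 0.62 [ 0.5359 -0.3312  0.2669]
top hook_tip mark_of 0.59 [ 0.5357 -0.2927  0.2317]
top hook_tip search_frame 0.57 [ 0.5399 -0.254   0.188 ]
xyz cm [ 1.8771 -0.017   2.2286] rot deg [ 0.0252 -0.0033  0.0096]
```

Emit:
apply_moves([
  {"xyz": [0.45, 0, 0.54], "delta_rot": [0, 0, 0], "hand": 1},
  {"xyz": [0.9, 0, 1.07], "delta_rot": [0, 0, 0], "hand": 1},
  {"xyz": [1.35, 0, 1.61], "delta_rot": [0, 0, 0], "hand": 1},
  {"xyz": [1.8, 0, 2.14], "delta_rot": [0, 0, 0], "hand": 1},
  {"xyz": [2.25, 0, 2.68], "delta_rot": [0, 0, 0], "hand": 1},
])

```text
time: 16.15
eef_pos: [0.5398, -0.2434, 0.1271]
eef_rot: [1.909, 1.737, -0.698]
force: [-1.6, 0.2, 6.0]
width: 0.271
finger_force: 60.0
```

Emit:
apply_moves([
  {"xyz": [0.19, 0, 0.23], "delta_rot": [0, 0, 0], "hand": 1},
  {"xyz": [0.39, 0, 0.46], "delta_rot": [0, 0, 0], "hand": 1},
  {"xyz": [0.52, 0, 0.61], "delta_rot": [0, 0, 0], "hand": 1},
  {"xyz": [0.64, 0, 0.77], "delta_rot": [0, 0, 0], "hand": 1},
  {"xyz": [0.77, 0, 0.92], "delta_rot": [0, 0, 0], "hand": 1},
])

```text
time: 16.65
eef_pos: [0.5397, -0.2434, 0.1152]
eef_rot: [1.909, 1.737, -0.698]
force: [-1.2, 1.2, 6.1]
width: 0.268
finger_force: 60.0
```

```bash
python3 - <<'E'
from h import *
for i in range(4):
    c=cam('top' if i%2 else 'scene'); print(ctrl.state()['force'])
    for l in ('ring','hook_tip'): look(c,'top' if i%2 else 'scene',l,1)
print(tips(),ctrl.state()['torque'],ctrl.state()['joint_pos'])
E
```

```text
[-0.4138  1.6012  5.2993]
scene ring mark_of 0.9 [ 0.5394 -0.2943  0.2089]
scene ring search_frame 0.96 [ 0.5442 -0.3341  0.2077]
scene hook_tip mark_of 0.82 [ 0.5342 -0.2955  0.1878]
scene hook_tip search_frame 0.74 [0.6992 0.0611 0.052 ]
[-1.0557  1.3766  5.0903]
top ring mark_of 0.8 [ 0.5356 -0.292   0.2068]
top hook_tip mark_of 0.59 [ 0.5357 -0.2935  0.1843]
top hook_tip search_frame 0.64 [ 0.5392 -0.2516  0.1424]
[-0.6567  0.4439  5.5245]
scene ring mark_of 0.74 [ 0.5385 -0.2936  0.2097]
scene ring search_frame 0.59 [ 0.5448 -0.3309  0.2098]
scene hook_tip mark_of 0.77 [ 0.5353 -0.2932  0.1832]
scene hook_tip search_frame 0.84 [ 0.5453 -0.1818  0.0867]
[-0.8348  0.555   5.3768]
top ring mark_of 0.57 [ 0.5381 -0.2927  0.2062]
top ring search_frame 0.75 [ 0.5318 -0.3289  0.2371]
top hook_tip mark_of 0.56 [ 0.5359 -0.2928  0.184 ]
top hook_tip search_frame 0.61 [ 0.5336 -0.2511  0.1457]
(array([ 0.5349, -0.2937,  0.1828]), array([ 0.536 , -0.2812,  0.2088])) [-0.6491  0.0377 -0.19  ] [-0.1167  0.6155  1.8693 -0.9569  0.9092  0.6873]
```

Emit:
apply_moves([
  {"xyz": [0.1, 0, 0.12], "delta_rot": [0, 0, 0], "hand": 1},
  {"xyz": [0.2, 0, 0.23], "delta_rot": [0, 0, 0], "hand": 1},
  {"xyz": [0.29, 0, 0.35], "delta_rot": [0, 0, 0], "hand": 1},
  {"xyz": [0.36, 0, 0.43], "delta_rot": [0, 0, 0], "hand": 1},
  {"xyz": [0.42, 0, 0.5], "delta_rot": [0, 0, 0], "hand": 1},
])

```text
time: 18.15
eef_pos: [0.5397, -0.2433, 0.1085]
eef_rot: [1.909, 1.737, -0.698]
force: [-1.1, 1.1, 6.3]
width: 0.269
finger_force: 60.0
```

Emit:
apply_moves([
  {"xyz": [0.03, 0, 0.04], "delta_rot": [0, 0, 0], "hand": 1},
  {"xyz": [0.06, 0, 0.07], "delta_rot": [0, 0, 0], "hand": 1},
  {"xyz": [0.08, 0, 0.1], "delta_rot": [0, 0, 0], "hand": 1},
  {"xyz": [0.1, 0, 0.12], "delta_rot": [0, 0, 0], "hand": 1},
  {"xyz": [0.1, 0, 0.12], "delta_rot": [0, 0, 0], "hand": 1},
])

```text
time: 18.65
eef_pos: [0.5397, -0.2433, 0.1069]
eef_rot: [1.909, 1.738, -0.698]
force: [-1.5, 0.2, 5.9]
width: 0.268
finger_force: 60.0
```

Emit:
apply_moves([
  {"xyz": [0.03, 0, 0.03], "delta_rot": [0, 0, 0], "hand": 1},
  {"xyz": [0.05, 0, 0.06], "delta_rot": [0, 0, 0], "hand": 1},
  {"xyz": [0.07, 0, 0.08], "delta_rot": [0, 0, 0], "hand": 1},
  {"xyz": [0.07, 0, 0.08], "delta_rot": [0, 0, 0], "hand": 1},
  {"xyz": [0.07, 0, 0.08], "delta_rot": [0, 0, 0], "hand": 1},
])

```text
time: 19.15
eef_pos: [0.5397, -0.2433, 0.1059]
eef_rot: [1.909, 1.738, -0.698]
force: [-1.1, 1.2, 6.8]
width: 0.268
finger_force: 60.0
```

Emit:
apply_moves([
  {"xyz": [0.03, 0, 0.03], "delta_rot": [0, 0, 0], "hand": 1},
  {"xyz": [0.05, 0, 0.06], "delta_rot": [0, 0, 0], "hand": 1},
  {"xyz": [0.07, 0, 0.08], "delta_rot": [0, 0, 0], "hand": 1},
  {"xyz": [0.07, 0, 0.08], "delta_rot": [0, 0, 0], "hand": 1},
  {"xyz": [0.07, 0, 0.08], "delta_rot": [0, 0, 0], "hand": 1},
])

```text
time: 19.65
eef_pos: [0.5397, -0.2433, 0.1048]
eef_rot: [1.909, 1.738, -0.698]
force: [-1.1, -0.1, 6.6]
width: 0.269
finger_force: 60.0
```

Emit:
apply_moves([
  {"xyz": [0.03, 0, 0.03], "delta_rot": [0, 0, 0], "hand": 1},
  {"xyz": [0.05, 0, 0.06], "delta_rot": [0, 0, 0], "hand": 1},
  {"xyz": [0.07, 0, 0.08], "delta_rot": [0, 0, 0], "hand": 1},
  {"xyz": [0.07, 0, 0.08], "delta_rot": [0, 0, 0], "hand": 1},
  {"xyz": [0.07, 0, 0.08], "delta_rot": [0, 0, 0], "hand": 1},
])

```text
time: 20.15
eef_pos: [0.5397, -0.2433, 0.1038]
eef_rot: [1.909, 1.738, -0.698]
force: [-1.7, 0.9, 5.5]
width: 0.268
finger_force: 60.0
```

```bash
python3 - <<'E'
from h import *
F=[]
for i in range(4):
    n='top' if i%2 else 'scene'; c=cam(n); F.append(ctrl.state()['force'])
    look(c,n,'ring',1);look(c,n,'hook_tip',1)
print(np.mean(F,0),tips(),ctrl.state()['torque'],cur()[0])
E
```

```text
scene ring mark_of 0.7 [ 0.5386 -0.2947  0.1984]
scene ring search_frame 0.59 [ 0.5451 -0.3317  0.1961]
scene hook_tip mark_of 0.73 [ 0.5361 -0.2941  0.1738]
scene hook_tip search_frame 0.91 [ 0.5447 -0.1818  0.0729]
top ring search_frame 0.75 [ 0.5342 -0.3309  0.2244]
top hook_tip mark_of 0.74 [ 0.5348 -0.2916  0.1754]
top hook_tip search_frame 0.73 [ 0.5394 -0.2505  0.132 ]
scene ring mark_of 0.87 [ 0.5371 -0.2927  0.1973]
scene ring search_frame 0.61 [ 0.5442 -0.3317  0.1965]
scene hook_tip mark_of 0.82 [ 0.5341 -0.2938  0.1745]
scene hook_tip search_frame 0.73 [ 0.5478 -0.1848  0.0759]
top ring mark_of 0.91 [ 0.5374 -0.2901  0.1917]
top ring search_frame 0.91 [ 0.5348 -0.3348  0.2274]
top hook_tip mark_of 0.47 [ 0.5353 -0.2921  0.1727]
top hook_tip search_frame 0.67 [ 0.5419 -0.2509  0.1344]
[-1.5866  0.7044  6.2224] (array([ 0.5349, -0.2937,  0.1717]), array([ 0.536 , -0.2812,  0.1976])) [-0.771   0.0569 -0.2335] [ 0.5397 -0.2433  0.1038]
```

Emit:
apply_moves([
  {"xyz": [0.02, 0, 0.02], "delta_rot": [0, 0, 0], "hand": 1},
  {"xyz": [0.04, 0, 0.05], "delta_rot": [0, 0, 0], "hand": 1},
  {"xyz": [0.06, 0, 0.07], "delta_rot": [0, 0, 0], "hand": 1},
  {"xyz": [0.06, 0, 0.07], "delta_rot": [0, 0, 0], "hand": 1},
  {"xyz": [0.06, 0, 0.07], "delta_rot": [0, 0, 0], "hand": 1},
])

```text
time: 21.65
eef_pos: [0.5397, -0.2433, 0.1029]
eef_rot: [1.909, 1.738, -0.698]
force: [-1.4, 0.3, 5.9]
width: 0.269
finger_force: 60.0
```

Emit:
apply_moves([
  {"xyz": [0.02, 0, 0.02], "delta_rot": [0, 0, 0], "hand": 1},
  {"xyz": [0.04, 0, 0.05], "delta_rot": [0, 0, 0], "hand": 1},
  {"xyz": [0.06, 0, 0.07], "delta_rot": [0, 0, 0], "hand": 1},
  {"xyz": [0.06, 0, 0.07], "delta_rot": [0, 0, 0], "hand": 1},
  {"xyz": [0.06, 0, 0.07], "delta_rot": [0, 0, 0], "hand": 1},
])

```text
time: 22.15
eef_pos: [0.5398, -0.2436, 0.1026]
eef_rot: [1.909, 1.736, -0.699]
force: [-2.2, 1.0, 9.9]
width: 0.27
finger_force: 60.0
```

Landed: force is climbing, now about 11.6 N net. Small steps from here.

Emit:
apply_moves([
  {"xyz": [0.01, 0, 0.01], "delta_rot": [0, 0, 0], "hand": 1},
  {"xyz": [0.02, 0, 0.02], "delta_rot": [0, 0, 0], "hand": 1},
  {"xyz": [0.02, 0, 0.02], "delta_rot": [0, 0, 0], "hand": 1},
  {"xyz": [0.02, 0, 0.02], "delta_rot": [0, 0, 0], "hand": 1},
  {"xyz": [0.02, 0, 0.02], "delta_rot": [0, 0, 0], "hand": 1},
])

```text
time: 22.65
eef_pos: [0.5398, -0.2436, 0.1025]
eef_rot: [1.909, 1.736, -0.699]
force: [-2.0, 0.3, 11.2]
width: 0.269
finger_force: 60.0
```

```bash
python3 - <<'E'
from h import *
F=[]
for i in range(4): cam('top'); F.append(ctrl.state()['force'])
print(np.array(F),tips(),ctrl.state()['torque'])
E
```

```text
[[-1.9978  0.5268 10.1968]
 [-2.2165  1.5232 10.2286]
 [-1.9536 -0.3855 11.3466]
 [-2.8677  0.2077 11.3898]] (array([ 0.535 , -0.2939,  0.1705]), array([ 0.5362, -0.2814,  0.1964])) [-1.4271  0.116  -0.3053]
```

Emit:
apply_moves([
  {"xyz": [0.01, 0, 0.02], "delta_rot": [0, 0, 0], "hand": 1},
  {"xyz": [0.03, 0, 0.03], "delta_rot": [0, 0, 0], "hand": 1},
  {"xyz": [0.04, 0, 0.05], "delta_rot": [0, 0, 0], "hand": 1},
  {"xyz": [0.04, 0, 0.05], "delta_rot": [0, 0, 0], "hand": 1},
  {"xyz": [0.04, 0, 0.05], "delta_rot": [0, 0, 0], "hand": 1},
])

```text
time: 23.35
eef_pos: [0.5399, -0.2438, 0.1023]
eef_rot: [1.908, 1.735, -0.699]
force: [-2.6, 0.3, 13.6]
width: 0.268
finger_force: 60.0
```

```bash
python3 - <<'E'
from h import *
F=[]
for i in range(8):
    n='top' if i%2 else 'scene'; c=cam(n); F.append(ctrl.state()['force'])
    if i<2: look(c,n,'ring',1);look(c,n,'hook_tip',1)
print(np.mean(F,0),np.array(F)[:,2],tips(),ctrl.state()['torque'])
E
```

```text
scene ring mark_of 0.57 [ 0.5399 -0.2934  0.196 ]
scene ring search_frame 0.82 [ 0.546  -0.3326  0.1971]
scene hook_tip mark_of 0.81 [ 0.5354 -0.294   0.1709]
scene hook_tip search_frame 0.55 [ 0.5472 -0.1836  0.0758]
top ring mark_of 0.73 [ 0.5368 -0.2929  0.1938]
top ring search_frame 0.67 [ 0.5352 -0.3336  0.2236]
top hook_tip mark_of 0.6 [ 0.5334 -0.2932  0.175 ]
top hook_tip search_frame 0.48 [ 0.5375 -0.2522  0.1301]
[-2.9577  1.208  13.668 ] [13.5205 14.4578 14.0227 13.6466 13.6606 13.2582 13.0055 13.772 ] (array([ 0.535 , -0.2941,  0.1703]), array([ 0.5362, -0.2816,  0.1963])) [-1.8402  0.2019 -0.4337]
```

Net pull is about 15.7 N and steady; hold 0.5 s more, then unhook straight up.

Emit:
apply_moves([
  {"xyz": [0, 0, 0], "delta_rot": [0, 0, 0], "hand": 1},
  {"xyz": [0, 0, 0], "delta_rot": [0, 0, 0], "hand": 1},
  {"xyz": [0, 0, 0], "delta_rot": [0, 0, 0], "hand": 1},
  {"xyz": [0, 0, 0], "delta_rot": [0, 0, 0], "hand": 1},
  {"xyz": [0, 0, 0], "delta_rot": [0, 0, 0], "hand": 1},
])

```text
time: 24.65
eef_pos: [0.5399, -0.2438, 0.1023]
eef_rot: [1.908, 1.735, -0.699]
force: [-2.8, 0.2, 13.6]
width: 0.274
finger_force: 60.0
```

Emit:
apply_moves([
  {"xyz": [-0.06, 0, -0.08], "delta_rot": [0, 0, 0], "hand": 1},
  {"xyz": [-0.16, 0, -0.19], "delta_rot": [0, 0, 0], "hand": 1},
  {"xyz": [-0.26, 0, -0.31], "delta_rot": [0, 0, 0], "hand": 1},
  {"xyz": [-0.39, 0, -0.46], "delta_rot": [0, 0, 0], "hand": 1},
  {"xyz": [-0.52, 0, -0.61], "delta_rot": [0, 0, 0], "hand": 1},
])

```text
time: 25.15
eef_pos: [0.5393, -0.2428, 0.108]
eef_rot: [1.91, 1.739, -0.697]
force: [-0.1, -0.4, -1.5]
width: 0.272
finger_force: 60.0
```

```bash
python3 - <<'E'
from h import *
print(tips(),ctrl.state()['force'],ctrl.state()['torque'])
for n in ('scene','top'):
    c=cam(n); look(c,n,'ring',1);look(c,n,'hook_tip',1)
q,t=pose_tip([.5345,-.2933,.24]);p,r=cur();delta(p,r,q,t)
E
```

```text
(array([ 0.5346, -0.2934,  0.1758]), array([ 0.5358, -0.281 ,  0.2018])) [-0.0648 -0.4179 -1.5131] [ 0.423  -0.1382 -0.0024]
scene ring mark_of 0.92 [ 0.54   -0.2936  0.1957]
scene ring search_frame 0.93 [ 0.5478 -0.3309  0.1963]
scene hook_tip mark_of 0.72 [ 0.5327 -0.2971  0.1788]
scene hook_tip search_frame 0.7 [ 0.5438 -0.1845  0.0813]
top ring mark_of 0.95 [ 0.5372 -0.289   0.1946]
top ring search_frame 0.8 [ 0.5352 -0.3299  0.2216]
top hook_tip mark_of 0.52 [ 0.5331 -0.2938  0.1768]
top hook_tip search_frame 0.5 [ 0.5358 -0.2481  0.1374]
xyz cm [-4.1025 -0.0194 -4.8921] rot deg [0.0226 0.014  0.0178]
```

Emit:
apply_moves([
  {"xyz": [-0.4, 0, -0.47], "delta_rot": [0, 0, 0], "hand": 1},
  {"xyz": [-0.8, 0, -0.95], "delta_rot": [0, 0, 0], "hand": 1},
  {"xyz": [-1.2, 0, -1.43], "delta_rot": [0, 0, 0], "hand": 1},
  {"xyz": [-1.6, 0, -1.9], "delta_rot": [0, 0, 0], "hand": 1},
  {"xyz": [-2, 0, -2.38], "delta_rot": [0, 0, 0], "hand": 1},
])

```text
time: 26.15
eef_pos: [0.5396, -0.2429, 0.1403]
eef_rot: [1.91, 1.738, -0.697]
force: [-0.2, 0.3, -1.8]
width: 0.272
finger_force: 60.0
```

Emit:
apply_moves([
  {"xyz": [-0.5, 0, -0.6], "delta_rot": [0, 0, 0], "hand": 1},
  {"xyz": [-1, 0, -1.2], "delta_rot": [0, 0, 0], "hand": 1},
  {"xyz": [-1.6, 0, -1.9], "delta_rot": [0, 0, 0], "hand": 1},
  {"xyz": [-2.2, 0, -2.6], "delta_rot": [0, 0, 0], "hand": 1},
  {"xyz": [-2.5, 0, -3], "delta_rot": [0, 0, 0], "hand": 1},
])

```text
time: 26.65
eef_pos: [0.5399, -0.2428, 0.1798]
eef_rot: [1.91, 1.738, -0.696]
force: [0.5, 0.0, -1.4]
width: 0.268
finger_force: 60.0
```

```bash
python3 - <<'E'
from h import *
print(tips(),ctrl.state()['force'])
for n in ('scene','top'):
    c=cam(n); look(c,n,'ring',1);look(c,n,'hook_tip',1)
p,r=cur(); t=R.from_rotvec([-1.814,-2.565,0])
rel=(r.inv()*t).as_rotvec()
delta(p,r,[.543,-.05,.25],r*R.from_rotvec(rel*.45)); delta(p,r,[.5432,.1126,.16],t)
E
```

```text
(array([ 0.535 , -0.2933,  0.2476]), array([ 0.5362, -0.2808,  0.2736])) [ 0.5059  0.0008 -1.3678]
scene ring mark_of 0.97 [ 0.5363 -0.2938  0.1967]
scene ring search_frame 0.61 [ 0.5708 -0.3348  0.2014]
scene hook_tip mark_of 0.67 [ 0.5357 -0.2967  0.2502]
scene hook_tip search_frame 0.84 [ 0.5477 -0.185   0.154 ]
top ring mark_of 0.67 [ 0.5392 -0.2919  0.1928]
top ring search_frame 0.79 [ 0.5318 -0.3344  0.2229]
top hook_tip mark_of 0.7 [ 0.5352 -0.2913  0.2515]
top hook_tip search_frame 0.54 [ 0.5373 -0.252   0.2059]
xyz cm [ 10.0688  -1.4448 -17.8763] rot deg [ -3.9215  17.7638 -10.7087]
xyz cm [ 28.2494  -2.9437 -21.427 ] rot deg [ -8.7144  39.4751 -23.7971]
```

Emit:
apply_moves([
  {"xyz": [2, -0.3, -3.6], "delta_rot": [0, 0, 0], "hand": 1},
  {"xyz": [4, -0.6, -7.2], "delta_rot": [-1, 4.5, -2.7], "hand": 1},
  {"xyz": [6, -0.9, -10.8], "delta_rot": [-2, 9, -5.4], "hand": 1},
  {"xyz": [8, -1.2, -14.4], "delta_rot": [-3, 13.5, -8], "hand": 1},
  {"xyz": [10, -1.4, -17.9], "delta_rot": [-3.9, 17.8, -10.7], "hand": 1},
])

```text
time: 27.65
eef_pos: [0.5432, -0.0487, 0.2517]
eef_rot: [1.904, 2.127, -0.41]
force: [0.0, -0.3, -1.2]
width: 0.269
finger_force: 60.0
```

```bash
python3 - <<'E'
from h import *
p,r=cur(); t=R.from_rotvec([-1.814,-2.565,0]);print(p)
delta(p,r,[.5432,.1126,.15],t)
E
```

```text
[ 0.5432 -0.0487  0.2517]
xyz cm [18.6562  2.0452  3.3971] rot deg [ -4.7249  21.5066 -12.9681]
```

Emit:
apply_moves([
  {"xyz": [3.7, 0.4, 0], "delta_rot": [-1.2, 5.4, -3.2], "hand": 1},
  {"xyz": [7.5, 0.8, 0], "delta_rot": [-2.4, 10.8, -6.5], "hand": 1},
  {"xyz": [11.2, 1.2, 0.5], "delta_rot": [-3.6, 16.2, -9.7], "hand": 1},
  {"xyz": [15, 1.6, 1.8], "delta_rot": [-4.7, 21.5, -13], "hand": 1},
  {"xyz": [18.7, 2, 3.4], "delta_rot": [-4.7, 21.5, -13], "hand": 1},
])

```text
time: 28.15
eef_pos: [0.5442, 0.1107, 0.1485]
eef_rot: [1.816, 2.561, -0.0]
force: [0.8, -0.0, -1.7]
width: 0.269
finger_force: 60.0
```

Emit:
apply_moves([
  {"xyz": [0, 0, 0], "delta_rot": [0, 0, 0], "hand": 1},
  {"xyz": [0, 0, 0], "delta_rot": [0, 0, 0], "hand": 1},
  {"xyz": [0, 0, 0], "delta_rot": [0, 0, 0], "hand": 1},
  {"xyz": [0, 0, 0], "delta_rot": [0, 0, 0], "hand": 1},
  {"xyz": [0, 0, 0], "delta_rot": [0, 0, 0], "hand": 1},
])

```text
time: 28.65
eef_pos: [0.544, 0.1104, 0.1495]
eef_rot: [1.816, 2.56, -0.003]
force: [-0.5, 0.4, -2.6]
width: 0.273
finger_force: 60.0
```

```bash
python3 - <<'E'
from h import *
p,r=cur(); t=R.from_rotvec([-1.814,-2.565,0]);print(p,ctrl.state()['force'],ctrl.state()['torque']);print(tips(), p+r.apply([.128,0,-.005]))
delta(p,r,[.5432,.1126,.0752],t)
for n in ('scene','top'):
    c=cam(n); 
    for l in ('hook_tip','pommel','rest_seat','hook_bend'): look(c,n,l,1)
    if n=='scene': cv2.imwrite('pics/back.png',cv2.resize(c['image'][220:380,290:450],None,fx=3.5,fy=3.5))
E
```

```text
[0.544  0.1104 0.1495] [-0.5228  0.4496 -2.5865] [-0.0817 -0.1229  0.0116]
(array([0.5713, 0.0326, 0.169 ]), array([0.5736, 0.0259, 0.1969])) [0.5017 0.2312 0.1541]
xyz cm [ 0.2593 -0.0091  7.431 ] rot deg [ 0.0229  0.2056 -0.1595]
scene hook_tip mark_of 0.9 [0.5707 0.0326 0.1721]
scene hook_tip search_frame 0.77 [0.5299 0.17   0.1693]
scene pommel mark_of 0.83 [0.5034 0.2305 0.1528]
scene pommel search_frame 0.82 [0.5315 0.1691 0.169 ]
scene rest_seat mark_of 0.66 [0.5415 0.116  0.0811]
scene rest_seat search_frame 0.89 [0.5298 0.1888 0.0115]
scene hook_bend mark_of 0.89 [0.5762 0.027  0.1986]
scene hook_bend search_frame 0.74 [0.529  0.173  0.1648]
top hook_tip mark_of 0.45 [0.5695 0.0354 0.1713]
top hook_tip search_frame 0.56 [0.5204 0.1697 0.1668]
top pommel mark_of 0.77 [0.503  0.235  0.1529]
top pommel search_frame 0.59 [0.5214 0.172  0.1632]
top hook_bend mark_of 0.49 [0.5728 0.0252 0.195 ]
top hook_bend search_frame 0.53 [0.5192 0.1659 0.1649]
```

View pics/back.png

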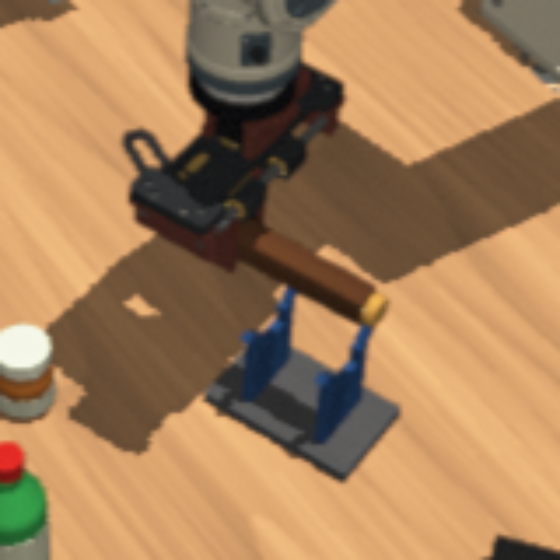

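The pole hangs level over both forks, pommel at (375,305) and forks at (270,350) and (345,390). Lowering.

Emit:
apply_moves([
  {"xyz": [0.26, 0, 1.5], "delta_rot": [0, 0.2, -0.2], "hand": 1},
  {"xyz": [0.26, 0, 3], "delta_rot": [0, 0.2, -0.2], "hand": 1},
  {"xyz": [0.26, 0, 4.5], "delta_rot": [0, 0.2, -0.2], "hand": 1},
  {"xyz": [0.26, 0, 6], "delta_rot": [0, 0.2, -0.2], "hand": 1},
  {"xyz": [0.26, 0, 7], "delta_rot": [0, 0.2, -0.2], "hand": 1},
])

```text
time: 30.05
eef_pos: [0.5421, 0.113, 0.0771]
eef_rot: [-1.811, -2.565, 0.003]
force: [0.7, -0.3, -1.6]
width: 0.269
finger_force: 60.0
```

Emit:
apply_moves([
  {"xyz": [0, 0, 0.1], "delta_rot": [0, 0, 0], "hand": 1},
  {"xyz": [0, 0, 0.2], "delta_rot": [0, 0, 0], "hand": 1},
  {"xyz": [0, 0, 0.3], "delta_rot": [0, 0, 0], "hand": 1},
  {"xyz": [0, 0, 0.4], "delta_rot": [0, 0, 0], "hand": 1},
  {"xyz": [0, 0, 0.4], "delta_rot": [0, 0, 0], "hand": 1},
])

```text
time: 30.55
eef_pos: [0.5429, 0.1132, 0.0749]
eef_rot: [-1.812, -2.566, 0.0]
force: [-0.5, -0.3, -1.0]
width: 0.268
finger_force: 60.0
```

```bash
python3 - <<'E'
from h import *
p,r=cur(); t=R.from_rotvec([-1.814,-2.565,0]);print(p,ctrl.state()['force'],ctrl.state()['torque'])
delta(p,r,[.5432,.1126,.0750],t)
E
```

```text
[0.5429 0.1132 0.0749] [-0.5161 -0.2873 -0.967 ] [-0.0863 -0.1098  0.0066]
xyz cm [-0.069   0.0098 -0.0078] rot deg [-0.0224 -0.012   0.0796]
```

Emit:
apply_moves([
  {"xyz": [0, 0, 0], "delta_rot": [0, 0, 0], "hand": 0.2},
  {"xyz": [0, 0, 0], "delta_rot": [0, 0, 0], "hand": -0.2},
  {"xyz": [0, 0, 0], "delta_rot": [0, 0, 0], "hand": -0.6},
  {"xyz": [0, 0, 0], "delta_rot": [0, 0, 0], "hand": -1},
  {"xyz": [0, 0, 0], "delta_rot": [0, 0, 0], "hand": -1},
])

```text
time: 31.05
eef_pos: [0.5426, 0.1132, 0.0746]
eef_rot: [-1.812, -2.566, 0.001]
force: [0.5, 0.5, -0.5]
width: 0.685
finger_force: 0.0
```

Emit:
apply_moves([
  {"xyz": [0, 0, 0], "delta_rot": [0, 0, 0], "hand": -1},
  {"xyz": [0, 0, 0], "delta_rot": [0, 0, 0], "hand": -1},
  {"xyz": [0, 0, 0], "delta_rot": [0, 0, 0], "hand": -1},
  {"xyz": [0, 0, -1], "delta_rot": [0, 0, 0], "hand": -1},
  {"xyz": [0, 0, -2], "delta_rot": [0, 0, 0], "hand": -1},
])

```text
time: 31.55
eef_pos: [0.5425, 0.1131, 0.0951]
eef_rot: [-1.811, -2.565, 0.002]
force: [-0.0, 0.2, -0.3]
width: 0.996
finger_force: 0.0
```

Emit:
apply_moves([
  {"xyz": [0, 0, -4], "delta_rot": [0, 0, 0], "hand": -1},
  {"xyz": [0, 0, -7], "delta_rot": [0, 0, 0], "hand": -1},
  {"xyz": [0, 0, -11], "delta_rot": [0, 0, 0], "hand": -1},
  {"xyz": [0, 0, -15], "delta_rot": [0, 0, 0], "hand": -1},
  {"xyz": [0, 0, -18], "delta_rot": [0, 0, 0], "hand": -1},
])

```text
time: 32.05
eef_pos: [0.5433, 0.1133, 0.2784]
eef_rot: [1.811, 2.565, 0.003]
force: [0.5, 0.0, 0.1]
width: 0.998
finger_force: 0.0
```

```bash
python3 - <<'E'
from h import *
for n in ('scene','top'):
    c=cam(n)
    for l in ('hook_tip','pommel','rest_seat','hook_bend','ring'): look(c,n,l,1)
    if n=='scene': cv2.imwrite('pics/end.png',c['image'])
    P=cloud(c); t=(c['range_z']>0)&(P[...,2]>.083)&(P[...,2]<.1)&(abs(P[...,0]-.535)<.07)&(abs(P[...,1]-.15)<.11)
    print('handle',P[t].mean(0),t.sum())
E
```

```text
scene hook_tip mark_of 0.97 [0.5713 0.0327 0.095 ]
scene hook_tip search_frame 0.97 [0.5346 0.1556 0.0908]
scene pommel mark_of 0.8 [0.5031 0.2324 0.0772]
scene pommel search_frame 0.68 [0.5347 0.151  0.0926]
scene rest_seat mark_of 0.74 [0.5435 0.1139 0.0794]
scene rest_seat search_frame 0.8 [0.5339 0.1891 0.0135]
scene hook_bend mark_of 0.92 [0.575  0.0268 0.1241]
scene hook_bend search_frame 0.57 [0.5369 0.1565 0.0953]
scene ring mark_of 0.84 [ 0.5404 -0.2938  0.1966]
scene ring search_frame 0.73 [ 0.5357 -0.3313  0.1863]
handle [0.5281 0.1603 0.0912] 618
top hook_tip mark_of 0.72 [0.5711 0.0338 0.0938]
top hook_tip search_frame 0.58 [0.5255 0.1641 0.0942]
top pommel mark_of 0.65 [0.5012 0.2366 0.0761]
top pommel search_frame 0.5 [0.5275 0.168  0.0916]
top rest_seat search_frame 0.57 [0.5412 0.1879 0.0153]
top hook_bend mark_of 0.62 [0.5702 0.0283 0.1189]
top hook_bend search_frame 0.7 [0.5253 0.1658 0.0934]
top ring mark_of 0.68 [ 0.536  -0.2913  0.1947]
top ring search_frame 0.88 [ 0.5338 -0.332   0.2228]
handle [0.5208 0.1731 0.0917] 133
```

View pics/end.png

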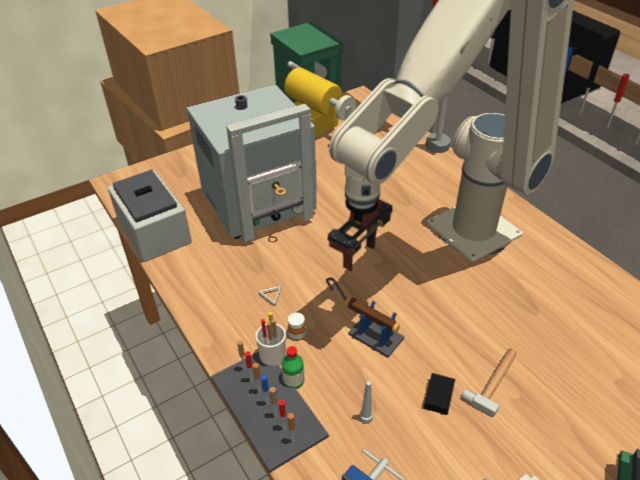

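The door is down with its ring at (280,188), the pole lies in its rest at (372,315), and everything else is where it was. Handing in.

```bash
python3 -c "
from plant import ctrl
print(ctrl.close_job())"
```

```text
the job is handed in; nothing more can be done
None
```

The job is handed in: the kiln door is fully down, bedded with a steady pull of about 16 N (my estimate from the wrist force), and the pole is unhooked and back in its rest with nothing else on the bench visibly moved; the hand-in call gave no verdict.

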